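# Fetch the specimen jar from behind the bottles

### The arm

A 6-joint arm with a two-finger parallel gripper is mounted at the origin on the work surface. World frame = base frame: x ahead of the robot, y to its left, z up, the work surface at z = 0. Lengths are in mm, angles in degrees, forces in N, time in s.
With the tool pointing down it reaches from about 350 to 850 mm from the base axis. Payload 8.1 kg.
Tool frame: the origin (TCP) lies between the finger pads; the fingertips stand 8 mm ahead of it and the grasp point (between the pads) lies 11 mm behind it (r.tip_extent is the distance from the TCP to the fingertips, in mm); z points along the fingers, y is the direction in which the jaws open and shut (so a half turn about z gives the same grasp; the last joint's range is limited). The gripper opens to 85 mm and grips with 20 to 120 N. Pads are 22 mm wide; open, the fingers measure 114 mm over their backs; the gripper's body (76 mm by 85 mm) begins 54 mm behind the grasp point. The pads swing forward as they close: fully open they stand 13 mm farther back than shut.
Start: joints at [59.737, 7.471, 85.268, -0, 87.261, -4.893], TCP at [257.063, 542.148, 239.292] pointing down, gripper open.
Joint ranges: [-169.43, 169.43], [-51.17, 129.36], [1.28, 143.12], [-76.62, 256.62], [0, 156.53], [-152.29, 152.29]. Speed limits (degrees/s): [136.94, 136.94, 159.86, 180, 180, 180].

### API

Orientations are given as [roll, pitch, yaw] about the fixed x, y, z axes, in that order (R = Rz(yaw) Ry(pitch) Rx(roll)).
In Python, from bench import sensors, viewer, hand_in, r gives the robot as it stands. The module is installed in compiled form; this text tells all that it offers.
- The arm moves only by the tool move_arm, never from a script. Its argument "rows" is a list that holds one entry, the list of rows, each a list of 6 numbers: the shift along the tool's x, y, z in m, then the turn, a rotation vector about the tool's x, y, z in degrees. In form: [[[tx, ty, tz, rx, ry, rz], ...]]. A call has 1 to 20 rows; each row is the pose to reach, as a shift and turn from the pose commanded when the call began, along the tool's axes at that moment; what a row does not reach only later rows make up. A row lasts 1/10 s, in which the tool goes at most 50 mm and 8.59 degrees, less where a joint would pass 70% of its speed; a pose out of reach is approached as far as the arm can. A call with a gripper value outside its range is refused whole. "grip" is the opening, from 0 (shut) to 1 (fully open), set as the call begins (left out, the last holds). The fingers move at their own pace and stop on an object; "newtons" is the grip in N (left out, the last holds). Time passes only in rows, so rows that repeat a pose let the fingers close. It gives the time, the measured TCP pose, the force and the opening at its end, in the units of the state.
- sensors.sense(): the state, without advancing time (a new reading comes with each control period).
- viewer.snapshot(name): name is "side" or "top"; returns a dict with "color" (480x640x3 uint8, red, green, blue), "camera_matrix" (3x3 intrinsics, pixels), "R" (3x3) and "t" (3): a world point X has camera coordinates R X + t. Camera axes: x right, y down, z forward; pixel columns grow to the right and rows downward; lengths in mm; the calibration is good to about 2 mm. A picture is of the moment at which its call begins. There is no depth.
- hand_in(): hands the job in, once; it reports no verdict.
The state is a dict: "time": time; "joint_pos": joint angles; "qd": joint speeds; "joint_efforts": joint torques, N m; "tool_pos": TCP position; "tcp_rot": TCP orientation; "ft_force": force on the tool from outside, world axes, zero at the start; "wrist_torque": the same for the moment, N m; "finger_gap": finger opening in mm.
Only numpy, scipy, OpenCV 4.12 (cv2) and the standard library are available. Lean on these libraries where they do the work, as an engineer would, in place of code of your own. Each camera call takes 0.05 s, during which the arm holds its last target.

### The job

The low specimen jar at the back of the white supply tray has to go into the specimen carrier, but three tall bottles hem it in. Move all three bottles out onto the steel instrument tray first, leaving the jar where it is, then stand the jar in the carrier's round well and put each bottle back upright on the very spot in the supply tray where it stood. Keep everything upright, set things down rather than dropping them, and leave the glove box, pen cup and stapler alone.

Things in the scene. Friction and masses are not known exactly. Their poses are not given: they have to be found in the camera images.
- specimen_jar: Low clear plastic specimen jar with a paper band and a white screw lid, 66 mm tall: body 43 mm (foot) to 48 mm across, lid 52 mm across from 50 mm up to the top at 66 mm. Loose, about 90 g. Origin at the centre of its underside, z up. Starts on the back pad of the supply tray, behind and between the three bottles, whose axes are about 62 mm from its own.
- round_bottle: Round white plastic bottle with a paper label and broad shoulders, 160 mm tall: body 52 mm across to 108 mm up, shoulders narrowing to a neck 26 mm across at 127 mm, white ribbed cap 31 mm across from 130 mm up to 160 mm. Loose, about 220 g. Origin at the centre of its underside, z up. Stands on one of the three other pads of the supply tray.
- square_bottle: Square-bodied grey plastic bottle with a paper label, 152 mm tall: body 46 x 46 mm to 106 mm up, round shoulders narrowing to a neck 27 mm across at 120 mm, white ribbed cap 33 mm across from 123 mm up to 152 mm. Loose, about 250 g. Origin at the centre of its underside, z up, x and y square to its sides. Stands on one of the three other pads of the supply tray.
- slim_bottle: Slim round amber bottle with a paper label, the tallest, 185 mm: body 42 mm across to 122 mm up, a long cone to a neck 21 mm across at 147 mm, black ribbed cap 25 mm across from 150 mm up to 185 mm. Loose, about 180 g. Origin at the centre of its underside, z up. Stands on one of the three other pads of the supply tray.
- supply_tray: Fixed low white plastic tray, 150 (x) x 204 (y) mm, rim 16 mm high and 4 mm thick, floor 4 mm above the desk. Origin at the centre of its underside, +x towards its back. Four thin dark round non-slip pads (56 mm across, flush) mark the places: the jar's at about x=+34, y=0 mm; the bottles' at x=-28, y=0, at x=+21, y=+61 and at x=+21, y=-61 mm. Which bottle stands on which pad changes.
- steel_tray: Fixed shallow steel instrument tray, 240 (x) x 140 (y) mm, empty, rim 14 mm high with a 5 mm rolled lip, floor 3 mm above the desk. Origin at the centre of its underside. Stands to the left or the right of the supply tray. The three bottles fit in one row along its x axis at -75, 0 and +75 mm.
- carrier: Fixed open white specimen carrier, 150 x 150 mm, walls 56 mm high and 5 mm thick, with a grey foam insert whose top is 45 mm above the desk. In its middle is a round well 70 mm across whose floor is 12 mm above the desk. Two capped tubes 16 mm across stand up to 79 mm high in the corners x=+53, y=+-53 mm. A wire handle lies folded down on its -x side. Origin at the centre of its underside, straight under the middle of the well. Stands on the other side from the steel tray.
- glove_box: Bystander: white glove box lying flat, 115 x 225 x 72 mm, beyond the supply tray. Origin at the centre of its underside.
- pen_cup: Bystander: black plastic pen cup, 76 mm across, 95 mm high, with three pens up to 145 mm high. Origin at the centre of its underside.
- stapler: Bystander: black desk stapler, 135 x 34 x 53 mm. Origin at the centre of its underside, x along its length.
Things that resemble listed ones, but are neither listed nor needed, are in the scene too. Leave any purple look-alike of the slim_bottle alone.

How it is judged:
By the outcome, as a careful person would: the job done as asked, in the order asked, and still so for the second after the job is handed in, with the robot touching nothing.
It also fails if it takes over 144 s, if anything falls off the work surface, if the arm or the gripper's body presses on something with over 40 N, if the wrist force passes 120 N, or if a joint passes its speed limit or range.

## Working session

There is one attempt and no reset: what is moved stays moved. The work goes in short steps, Python scripts to look and compute and a tool call to move; the robot and the scene stay as the last step left them, time stands still between calls to the robot, and variables do not carry over. Pictures are saved under pics/ and viewed, and the job is handed in when it is done.

Besides the shell and the picture viewer there is one more tool, called after ">>>" as a command line: name --argument value ..., lists and objects as JSON in quotes. move_arm: Moves the arm, as the interface text tells. Its arguments: {"type":"object","properties":{"rows":{"type":"array","items":{"type":"array","items":{"type":"array","items":{"type":"number"}}}},"grip":{"type":"number"},"newtons":{"type":"number"}},"required":["rows"]}

```bash
mkdir -p pics; ls; python3 - <<'E'
from bench import sensors, viewer, r
import cv2,numpy as np
print(sensors.sense())
for n in("side","top"):
    s=viewer.snapshot(n);cv2.imwrite(f"pics/{n}0.png",s["color"][:,:,::-1]);print(n,s["camera_matrix"],s["R"],s["t"])
E
```

```text
pics
{'time': 0.0, 'joint_pos': array([ 5.97365651e+01,  7.51554080e+00,  8.53289312e+01, -7.69646085e-06,
        8.72602737e+01, -4.89141026e+00]), 'qd': array([-0.03572241, -0.02304959, -0.11267494, -0.02508774, -0.00096036,
        0.02555312]), 'joint_efforts': array([ 2.21401901e-04, -5.69422066e+01, -5.00542116e+01, -2.99050453e-04,
        1.52817601e-02, -1.21178263e-05]), 'tool_pos': array([256.79555575, 541.6893859 , 238.2432285 ]), 'tcp_rot': array([-1.79895635e+02, -8.92374193e-03,  1.54627968e+02]), 'ft_force': array([ 0.11200459, -0.17030718,  0.38167791]), 'wrist_torque': array([ 0.03401139, -0.02247771,  0.00739405]), 'finger_gap': 85.18098161848273}
side [[493.91043044   0.         319.5227394 ]
 [  0.         493.91043044 242.30390811]
 [  0.           0.           1.        ]] [[-0.99917128 -0.03818853  0.01408527]
 [-0.03519342  0.63668579 -0.77031982]
 [ 0.02044949 -0.77017715 -0.63750214]] [570.54841653  55.90695729 910.40230161]
top [[488.4350706    0.         311.90394391]
 [  0.         488.4350706  237.35814717]
 [  0.           0.           1.        ]] [[-2.64324788e-02 -9.99650344e-01  7.16997719e-04]
 [-9.98308802e-01  2.63598425e-02 -5.18140457e-02]
 [ 5.17770286e-02 -2.08535880e-03 -9.98656493e-01]] [ 28.6532728  576.78132781 868.05899164]
```

View pics/side0.png

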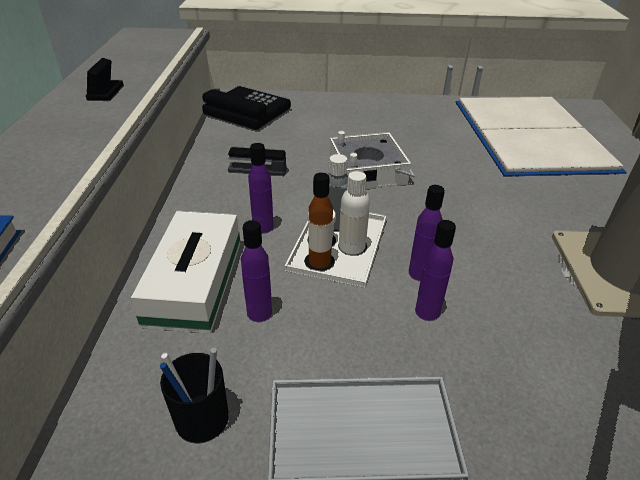

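View pics/top0.png

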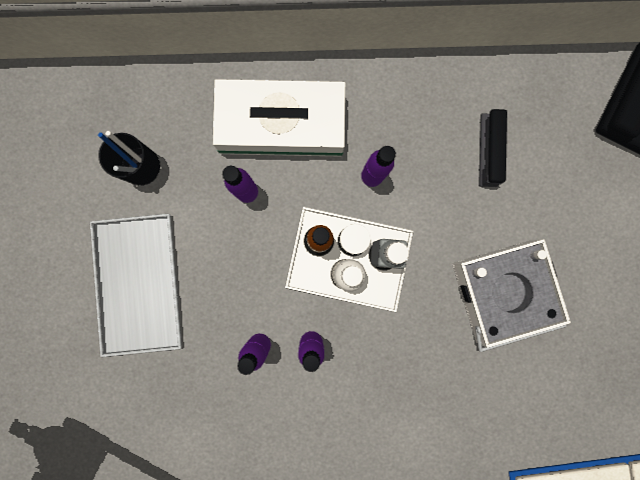

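The top view shows the supply tray at about (350,260), the steel tray at (137,285) and the carrier at (515,293). Amber slim bottle: side (320,225), top (319,240). Four purple look-alikes, which I leave alone: top (240,184), (378,166), (254,354), (311,351). The round bottle's cap is at top (352,277), the square bottle's cap at (397,252), and the jar lid at (354,240). Next I'll check that choice in one close crop.

```bash
python3 - <<'E'
import cv2
a=cv2.imread("pics/top0.png")
cv2.imwrite("pics/c1.png",cv2.resize(a[195:320,275:425],None,fx=5,fy=4.8,interpolation=cv2.INTER_CUBIC))
cv2.imwrite("pics/c2.png",cv2.resize(a[230:360,450:580],None,fx=4.5,fy=4.5,interpolation=cv2.INTER_CUBIC))
cv2.imwrite("pics/c3.png",cv2.resize(a[205:365,80:195],None,fx=3.7,fy=3.7,interpolation=cv2.INTER_CUBIC))
b=cv2.imread("pics/side0.png")
cv2.imwrite("pics/c4.png",cv2.resize(b[120:295,230:430],None,fx=4,fy=3.4,interpolation=cv2.INTER_CUBIC))
E
```

```text
(no output)
```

View pics/c1.png

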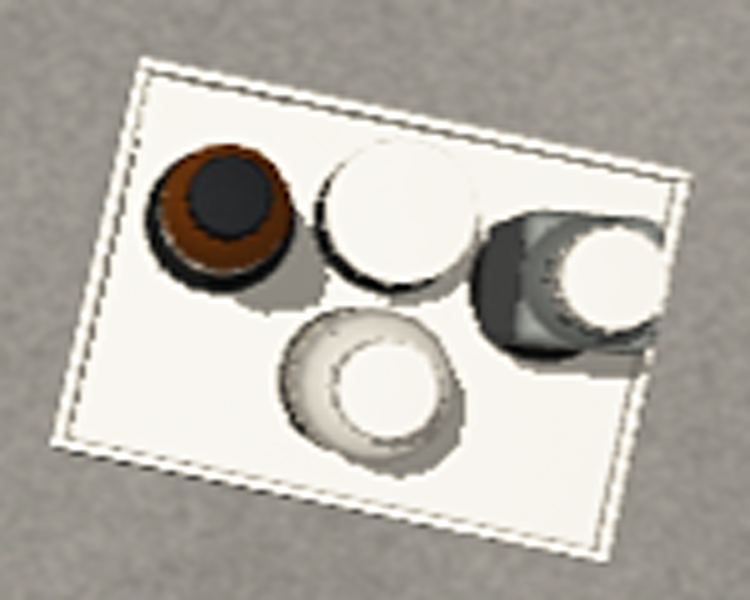

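View pics/c2.png

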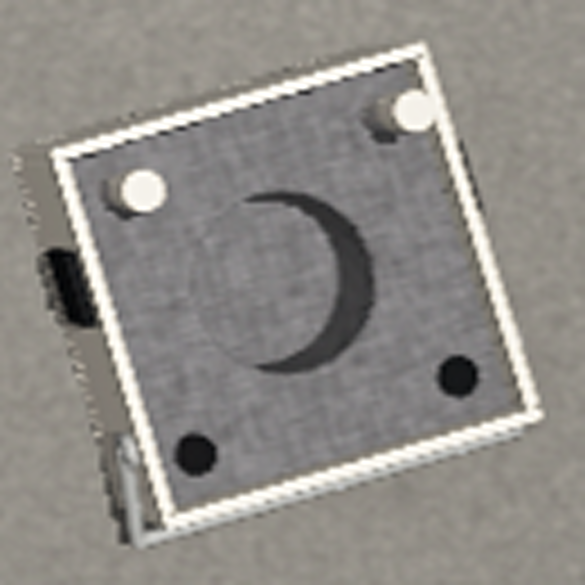

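View pics/c3.png

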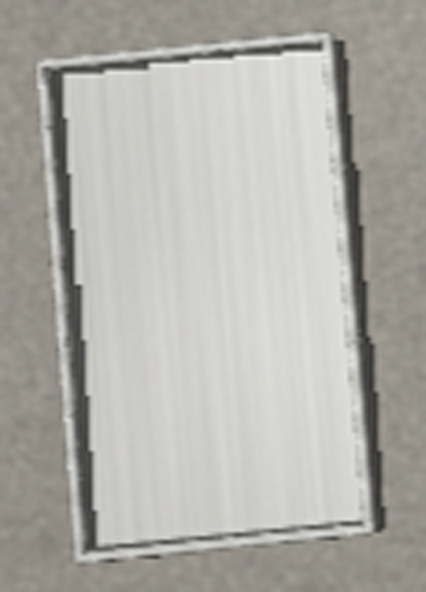

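View pics/c4.png

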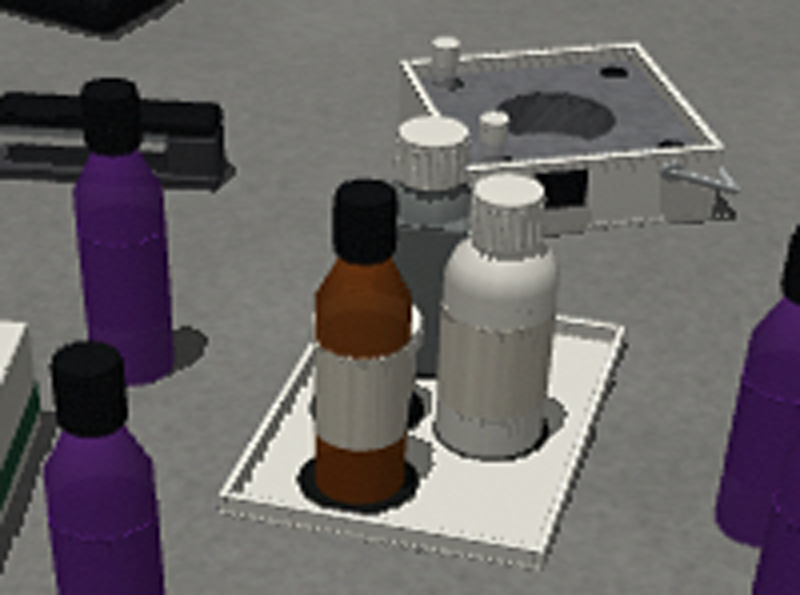

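```bash
cat > h.py <<'E'
import numpy as np
from bench import sensors,viewer,r
def ray(s,px,z):
    K,R,t=s["camera_matrix"],s["R"],s["t"]
    d=R.T@np.linalg.solve(K,[px[0],px[1],1.]);c=-R.T@t
    return (c+d*(z-c[2])/d[2])[:2]
def proj(s,X):
    p=s["camera_matrix"]@(s["R"]@np.array(X,float)+s["t"]);return p[:2]/p[2]
def refine(mask_pts): pass
E
python3 - <<'E'
from h import *
s=viewer.snapshot("top")
def f(c,sx,sy,o): return ((c[0]+.5)/sx-.5+o[0],(c[1]+.5)/sy-.5+o[1])
def rect(cs,sx,sy,o,z,name):
    P=np.array([ray(s,f(c,sx,sy,o),z) for c in cs]);
    m=P.mean(0);e=[P[i]-P[i-1] for i in range(4)]
    print(name,P.round(1).tolist(),"cen",m.round(1),"len",[round(float(np.hypot(*v)),1) for v in e],"ang",[round(float(np.degrees(np.arctan2(v[1],v[0]))),1) for v in e])
    return m
T=rect([(143,58),(691,176),(606,561),(52,445)],5,4.8,(275,195),16,"supply")
rect([(40,64),(330,35),(375,530),(80,560)],3.7,3.7,(80,205),14,"steel")
rect([(53,153),(426,42),(540,414),(168,528)],4.5,4.5,(450,230),56,"carrier")
for n,c,z in(("slim",(229,197),189),("round",(388,391),164),("square",(614,279),156),("jar",(402,214),70)):
    print(n,ray(s,f(c,5,4.8,(275,195)),z).round(1))
for a in(-10,-12,-14):
    for p in((34,0),(-28,0),(21,61),(21,-61)):
        t=np.radians(a);print(a,p,(T+[p[0]*np.cos(t)-p[1]*np.sin(t),p[0]*np.sin(t)+p[1]*np.cos(t)]).round(1))
S=viewer.snapshot("side")
for n,px,z in(("slim",(0,0),0),):pass
def g(c): return ((c[0]+.5)/4-.5+230,(c[1]+.5)/3.4-.5+120)
for n,c,z in(("slim",(365,190),189),("round",(509,189),164),("square",(433,131),156)): print("side",n,ray(S,g(c),z).round(1))
for n,c in(("slim",(240,184)),("b",(378,166)),("c",(254,354)),("d",(311,351))): print(n)
for c in((231,174),(387,154),(247,364),(311,362)): print("purple cap",ray(s,c,185).round())
E
```

```text
supply [[633.3, 27.7], [583.5, -169.1], [440.4, -133.3], [488.7, 64.1]] cen [536.5 -52.7] len [149.1, 203.1, 147.5, 203.3] ang [-14.1, -104.2, 166.0, 76.2]
steel [[616.0, 413.8], [626.5, 271.7], [385.7, 252.7], [375.2, 395.2]] cen [500.8 333.4] len [241.5, 142.5, 241.5, 142.9] ang [4.4, -85.8, -175.5, 94.2]
carrier [[523.2, -242.2], [561.9, -386.9], [419.5, -423.0], [380.4, -279.8]] cen [ 471.2 -333. ] len [147.7, 149.7, 146.9, 148.4] ang [14.7, -75.0, -165.8, 105.3]
slim [570.5   1.4]
round [510.1 -45. ]
square [ 543.3 -115.3]
jar [569.5 -59.4]
-10 (34, 0) [570.  -58.6]
-10 (-28, 0) [508.9 -47.8]
-10 (21, 61) [567.8   3.8]
-10 (21, -61) [ 546.6 -116.4]
-12 (34, 0) [569.7 -59.7]
-12 (-28, 0) [509.1 -46.9]
-12 (21, 61) [569.7   2.6]
-12 (21, -61) [ 544.3 -116.7]
-14 (34, 0) [569.5 -60.9]
-14 (-28, 0) [509.3 -45.9]
-14 (21, 61) [571.6   1.4]
-14 (21, -61) [ 542.1 -116.9]
side slim [571.4   2.7]
side round [510.7 -42.2]
side square [ 543.7 -112. ]
slim
b
c
d
purple cap [665. 130.]
purple cap [ 688. -100.]
purple cap [388. 112.]
purple cap [389.  20.]
```

>>> move_arm --rows '[[[0,0,0,0,0,-6.4],[0,0,0,0,0,-12.8],[0,0,0,0,0,-19.2],[0,0,0,0,0,-25.4],[0,0,0,0,0,-25.4]]]' --grip 0.65 --newtons 40

```text
time: 0.7
tool_pos: [257.0, 542.0, 239.0]
tcp_rot: [-180.0, -0.0, -179.9]
ft_force: [-0.1, -0.8, 0.0]
finger_gap: 55.4
```

>>> move_arm --rows '[[[-0.004,-0.007,0,0,0,0],[-0.015,-0.025,0,0,0,0],[-0.031,-0.054,0,0,0,0],[-0.05,-0.086,0,0,0,0],[-0.07,-0.12,0,0,0,0],[-0.09,-0.155,0,0,0,0],[-0.11,-0.189,0,0,0,0],[-0.13,-0.224,0,0,0,0],[-0.15,-0.258,0,0,0,0],[-0.17,-0.292,0,0,0,0],[-0.19,-0.327,0,0,0,0],[-0.21,-0.361,0,0,0,0],[-0.23,-0.396,0,0,0,0],[-0.25,-0.43,0,0,0,0],[-0.27,-0.464,0,0,0,0],[-0.288,-0.495,0,0,0,0],[-0.302,-0.52,0,0,0,0],[-0.311,-0.535,0,0,0,0],[-0.314,-0.54,0,0,0,0],[-0.314,-0.54,0,0,0,0]]]'

```text
time: 2.7
tool_pos: [571.2, 2.2, 239.1]
tcp_rot: [180.0, -0.0, 179.9]
ft_force: [-1.1, 0.9, -0.6]
finger_gap: 55.3
```

```bash
cat > shot.py <<'E'
import sys,cv2
from bench import viewer
n,x0,x1,y0,y1,f=sys.argv[1],*map(int,sys.argv[2:6]),sys.argv[6]
s=viewer.snapshot(n)["color"][y0:y1,x0:x1,::-1];k=min(780/(x1-x0),590/(y1-y0))
cv2.imwrite("pics/"+f+".png",cv2.resize(s,None,fx=k,fy=k,interpolation=cv2.INTER_CUBIC))
E
python3 shot.py side 230 430 80 290 a1
```

```text
(no output)
```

View pics/a1.png

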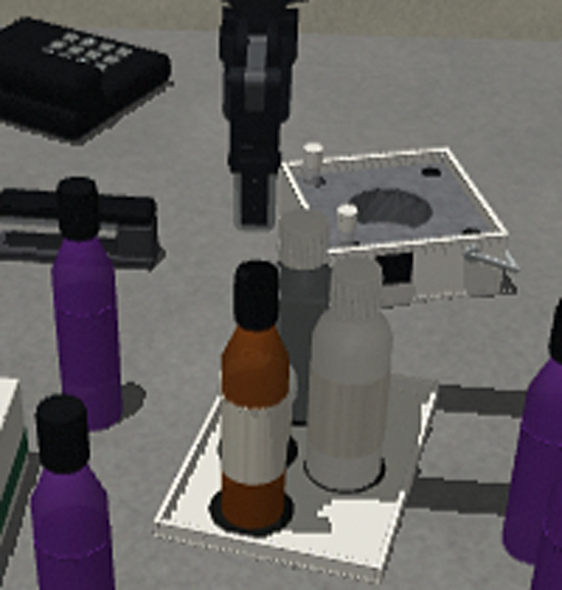

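The gripper (crop 255,215) is in line above the amber cap (257,270). I'll descend and grip it.

>>> move_arm --rows '[[[0,0,0.006,0,0,0],[0,0,0.018,0,0,0],[0,0,0.032,0,0,0],[0,0,0.046,0,0,0],[0,0,0.06,0,0,0],[0,0,0.07,0,0,0],[0,0,0.077,0,0,0],[0,0,0.08,0,0,0],[0,0,0.08,0,0,0],[0,0,0.08,0,0,0]]]'

```text
time: 3.75
tool_pos: [571.8, 2.2, 160.0]
tcp_rot: [-180.0, 0.1, -180.0]
ft_force: [-0.3, -0.6, 0.4]
finger_gap: 55.5
```

>>> move_arm --rows '[[[0,0,0,0,0,0],[0,0,0,0,0,0],[0,0,0,0,0,0],[0,0,0,0,0,0],[0,0,0,0,0,0],[0,0,0,0,0,0],[0,0,0,0,0,0],[0,0,0,0,0,0]]]' --grip 0.1 --newtons 30

```text
time: 4.55
tool_pos: [571.8, 2.2, 160.0]
tcp_rot: [-180.0, 0.1, -180.0]
ft_force: [0.6, -0.9, 5.3]
finger_gap: 24.2
```

>>> move_arm --rows '[[[0,0,-0.002,0,0,0],[0,0,-0.006,0,0,0],[0,0,-0.014,0,0,0],[0,0,-0.026,0,0,0],[0,0,-0.04,0,0,0],[0,0,-0.056,0,0,0],[0,0,-0.072,0,0,0],[0,0,-0.086,0,0,0],[0,0,-0.096,0,0,0],[0,0,-0.1,0,0,0],[0,0,-0.1,0,0,0]]]'

```text
time: 5.65
tool_pos: [571.6, 2.3, 260.0]
tcp_rot: [-180.0, 0.1, -180.0]
ft_force: [-0.2, 0.8, -0.6]
finger_gap: 24.1
```

>>> move_arm --rows '[[[0,0.004,0,0,0,0],[0,0.013,0,0,0,0],[0,0.028,0,0,0,0],[-0.001,0.048,0,0,0,0],[-0.001,0.07,0,0,0,0],[-0.001,0.093,0,0,0,0],[-0.002,0.117,0,0,0,0],[-0.002,0.141,0,0,0,0],[-0.002,0.165,0,0,0,0],[-0.002,0.189,0,0,0,0],[-0.003,0.213,0,0,0,0],[-0.003,0.237,0,0,0,0],[-0.003,0.26,0,0,0,0],[-0.004,0.282,0,0,0,0],[-0.004,0.302,0,0,0,0],[-0.004,0.318,0,0,0,0],[-0.004,0.33,0,0,0,0],[-0.004,0.336,0,0,0,0],[-0.004,0.337,0,0,0,0],[-0.004,0.337,0,0,0,0]]]'

```text
time: 7.65
tool_pos: [575.3, 338.9, 259.3]
tcp_rot: [-180.0, -0.0, -180.0]
ft_force: [0.3, -0.2, -1.7]
finger_gap: 24.0
```

```bash
python3 shot.py side 180 580 180 480 a2
```

```text
(no output)
```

View pics/a2.png

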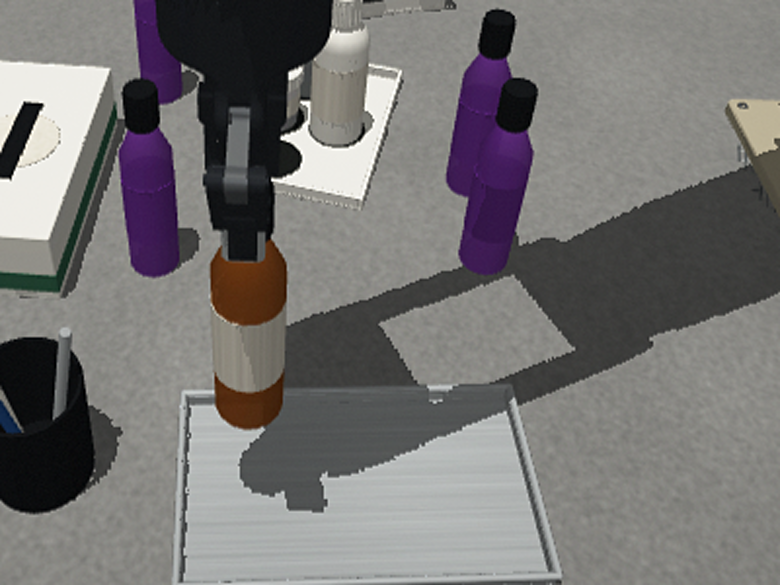

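The bottle (crop 248,330) hangs upright over the steel tray. I'll lower it.

>>> move_arm --rows '[[[0,0,0.004,0,0,0],[0,0,0.014,0,0,0],[0,0,0.028,0,0,0],[0,0,0.044,0,0,0],[0,0,0.06,0,0,0],[0,0,0.074,0,0,0],[0,0,0.085,0,0,0],[0,0,0.092,0,0,0],[0,0,0.096,0,0,0],[0,0,0.098,0,0,0],[0,0,0.0985,0,0,0],[0,0,0.0985,0,0,0]]]'

```text
time: 8.9
tool_pos: [575.5, 339.5, 161.5]
tcp_rot: [180.0, 0.1, -180.0]
ft_force: [0.7, 0.6, -1.6]
finger_gap: 24.5
```

>>> move_arm --rows '[[[0,0,0.0005,0,0,0],[0,0,0.001,0,0,0],[0,0,0.0015,0,0,0],[0,0,0.002,0,0,0],[0,0,0.002,0,0,0]]]'

```text
time: 9.4
tool_pos: [575.3, 339.3, 159.0]
tcp_rot: [180.0, 0.0, -180.0]
ft_force: [-0.6, -0.7, -0.1]
finger_gap: 24.5
```

>>> move_arm --rows '[[[0,0,0.0005,0,0,0],[0,0,0.001,0,0,0],[0,0,0.001,0,0,0]]]'

```text
time: 9.7
tool_pos: [575.7, 339.5, 159.0]
tcp_rot: [180.0, 0.1, -180.0]
ft_force: [-0.9, -1.4, 4.8]
finger_gap: 24.0
```

>>> move_arm --rows '[[[0,0,0,0,0,0],[0,0,0,0,0,0],[0,0,0,0,0,0],[0,0,0,0,0,0],[0,0,0,0,0,0],[0,0,-0.004,0,0,0],[0,0,-0.016,0,0,0],[0,0,-0.034,0,0,0],[0,0,-0.054,0,0,0],[0,0,-0.07,0,0,0],[0,0,-0.077,0,0,0],[0,0,-0.08,0,0,0],[0,0,-0.08,0,0,0]]]' --grip 0.65

```text
time: 11.0
tool_pos: [575.1, 339.3, 237.8]
tcp_rot: [180.0, -0.0, -180.0]
ft_force: [-0.0, -0.2, -0.3]
finger_gap: 55.4
```

>>> move_arm --rows '[[[0.001,-0.006,0,0,0,0],[0.004,-0.022,0,0,0,0],[0.008,-0.046,0,0,0,0],[0.012,-0.073,0,0,0,0],[0.017,-0.101,0,0,0,0],[0.022,-0.129,0,0,0,0],[0.027,-0.157,0,0,0,0],[0.032,-0.185,0,0,0,0],[0.036,-0.213,0,0,0,0],[0.041,-0.241,0,0,0,0],[0.046,-0.269,0,0,0,0],[0.05,-0.297,0,0,0,0],[0.055,-0.325,0,0,0,0],[0.06,-0.35,0,0,0,0],[0.063,-0.37,0,0,0,0],[0.065,-0.381,0,0,0,0],[0.065,-0.3835,0,0,0,0],[0.065,-0.3835,0,0,0,0]]]'

```text
time: 12.8
tool_pos: [510.2, -44.1, 237.4]
tcp_rot: [180.0, -0.0, 180.0]
ft_force: [-0.1, 0.3, -0.1]
finger_gap: 55.5
```

```bash
python3 shot.py side 180 480 60 290 a3
```

```text
(no output)
```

View pics/a3.png

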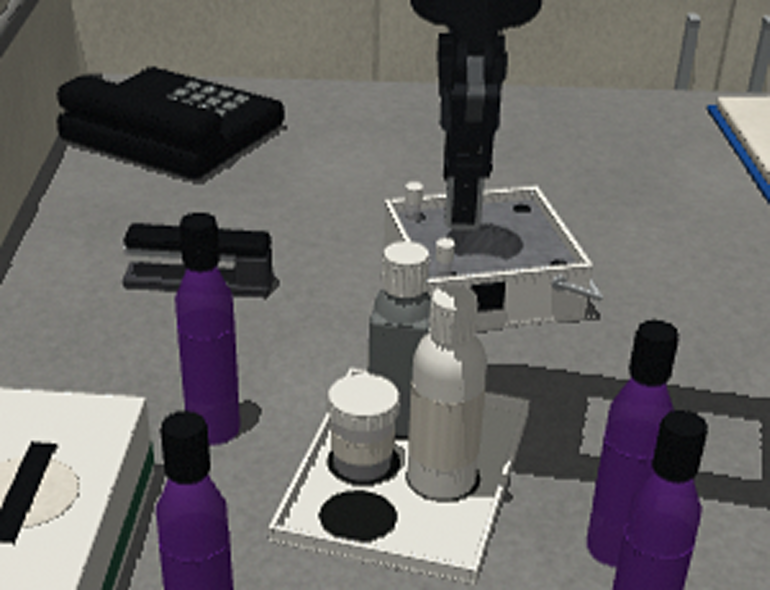

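The jar hasn't moved and the slim bottle's pad is free (crop 358,516). The gripper is over the round cap (455,300), so I'll descend to it.

>>> move_arm --rows '[[[0,0,0.006,0,0,0],[0,0,0.02,0,0,0],[0,0,0.036,0,0,0],[0,0,0.052,0,0,0],[0,0,0.068,0,0,0],[0,0,0.082,0,0,0],[0,0,0.093,0,0,0],[0,0,0.099,0,0,0],[0,0,0.101,0,0,0],[0,0,0.101,0,0,0]]]'

```text
time: 13.85
tool_pos: [510.5, -44.2, 136.9]
tcp_rot: [-180.0, 0.0, -180.0]
ft_force: [-0.8, -0.1, -0.1]
finger_gap: 55.2
```

>>> move_arm --rows '[[[0,0,0,0,0,0],[0,0,0,0,0,0],[0,0,0,0,0,0],[0,0,0,0,0,0],[0,0,0,0,0,0],[0,0,0,0,0,0],[0,0,0,0,0,0]]]' --grip 0.15

```text
time: 14.55
tool_pos: [511.0, -44.4, 137.7]
tcp_rot: [-180.0, 0.1, -180.0]
ft_force: [0.1, -0.7, 5.9]
finger_gap: 30.3
```

```bash
python3 -c "
from bench import sensors as s;print(s.sense()['tool_pos'],s.sense()['finger_gap'])"
```

```text
[511.00038395 -44.39949904 137.7001119 ] 30.337290531284864
```

>>> move_arm --rows '[[[0,0,-0.002,0,0,0],[0,0,-0.006,0,0,0],[0,0,-0.014,0,0,0],[0,0,-0.026,0,0,0],[0,0,-0.04,0,0,0],[0,0,-0.056,0,0,0],[0,0,-0.072,0,0,0],[0,0,-0.086,0,0,0],[0,0,-0.096,0,0,0],[0,0,-0.1,0,0,0],[0,0,-0.1,0,0,0]]]'

```text
time: 15.65
tool_pos: [510.7, -44.2, 237.5]
tcp_rot: [-180.0, 0.1, -180.0]
ft_force: [0.6, -0.1, -1.9]
finger_gap: 30.0
```

>>> move_arm --rows '[[[0,0.004,0,0,0,0],[0,0.014,0,0,0,0],[0.001,0.03,0,0,0,0],[0.001,0.052,0,0,0,0],[0.002,0.077,0,0,0,0],[0.003,0.103,0,0,0,0],[0.003,0.13,0,0,0,0],[0.004,0.157,0,0,0,0],[0.005,0.184,0,0,0,0],[0.006,0.211,0,0,0,0],[0.006,0.238,0,0,0,0],[0.007,0.265,0,0,0,0],[0.008,0.292,0,0,0,0],[0.009,0.317,0,0,0,0],[0.009,0.34,0,0,0,0],[0.01,0.357,0,0,0,0],[0.01,0.37,0,0,0,0],[0.01,0.376,0,0,0,0],[0.01,0.378,0,0,0,0],[0.01,0.378,0,0,0,0]]]'

```text
time: 17.65
tool_pos: [500.3, 333.4, 236.7]
tcp_rot: [-180.0, -0.0, -180.0]
ft_force: [-0.5, 0.3, -1.3]
finger_gap: 29.8
```

>>> move_arm --rows '[[[0,0,0.004,0,0,0],[0,0,0.014,0,0,0],[0,0,0.028,0,0,0],[0,0,0.044,0,0,0],[0,0,0.06,0,0,0],[0,0,0.074,0,0,0],[0,0,0.085,0,0,0],[0,0,0.092,0,0,0],[0,0,0.096,0,0,0],[0,0,0.098,0,0,0],[0,0,0.0985,0,0,0],[0,0,0.0985,0,0,0]]]'

```text
time: 18.85
tool_pos: [500.5, 334.0, 138.9]
tcp_rot: [180.0, 0.1, -180.0]
ft_force: [0.8, 0.4, -2.1]
finger_gap: 30.2
```

>>> move_arm --rows '[[[0,0,0.0005,0,0,0],[0,0,0.001,0,0,0],[0,0,0.0015,0,0,0],[0,0,0.002,0,0,0],[0,0,0.0025,0,0,0],[0,0,0.0025,0,0,0]]]'

```text
time: 19.45
tool_pos: [500.6, 333.9, 136.8]
tcp_rot: [180.0, 0.1, -180.0]
ft_force: [-0.6, -1.6, 6.2]
finger_gap: 30.4
```

Contact is made. Release, rise, and go to the square bottle at (543.5,-114).

>>> move_arm --rows '[[[0,0,0,0,0,0],[0,0,0,0,0,0],[0,0,0,0,0,0],[0,0,0,0,0,0],[0,0,0,0,0,0],[0,0,-0.004,0,0,0],[0,0,-0.016,0,0,0],[0,0,-0.034,0,0,0],[0,0,-0.054,0,0,0],[0,0,-0.074,0,0,0],[0,0,-0.09,0,0,0],[0,0,-0.098,0,0,0],[0,0,-0.1,0,0,0],[0,0,-0.1,0,0,0]]]' --grip 0.65

```text
time: 20.85
tool_pos: [500.1, 333.7, 235.6]
tcp_rot: [-180.0, -0.0, -180.0]
ft_force: [0.3, -0.3, 0.2]
finger_gap: 55.6
```

>>> move_arm --rows '[[[-0.001,-0.006,0,0,0,0],[-0.002,-0.024,0,0,0,0],[-0.005,-0.05,0,0,0,0],[-0.008,-0.08,0,0,0,0],[-0.011,-0.111,0,0,0,0],[-0.014,-0.142,0,0,0,0],[-0.017,-0.173,0,0,0,0],[-0.02,-0.204,0,0,0,0],[-0.023,-0.235,0,0,0,0],[-0.026,-0.266,0,0,0,0],[-0.029,-0.297,0,0,0,0],[-0.032,-0.328,0,0,0,0],[-0.035,-0.359,0,0,0,0],[-0.038,-0.39,0,0,0,0],[-0.041,-0.418,0,0,0,0],[-0.043,-0.437,0,0,0,0],[-0.043,-0.446,0,0,0,0],[-0.043,-0.448,0,0,0,0],[-0.043,-0.448,0,0,0,0]]]'

```text
time: 22.75
tool_pos: [542.9, -114.1, 235.5]
tcp_rot: [180.0, -0.0, -180.0]
ft_force: [-0.4, 0.1, -0.0]
finger_gap: 55.5
```

```bash
python3 shot.py side 180 480 60 290 a4; python3 shot.py top 60 460 150 400 a5
```

```text
(no output)
```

View pics/a4.png

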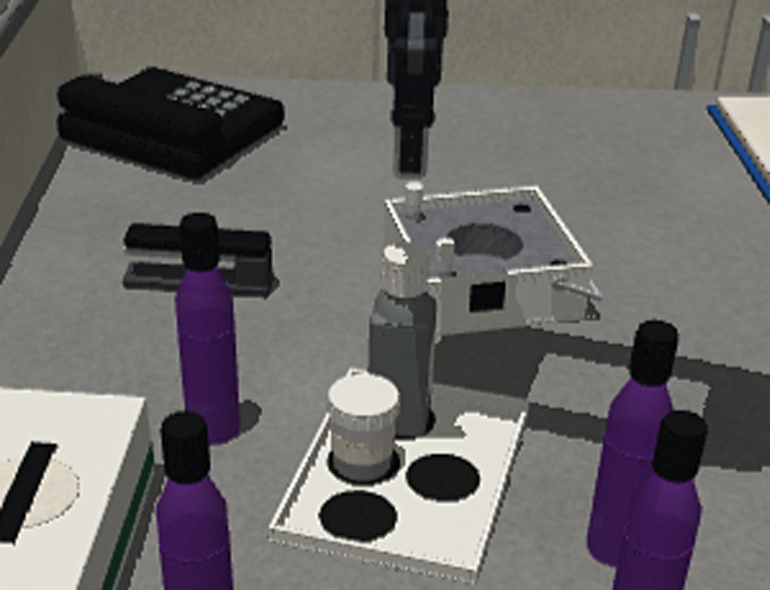

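View pics/a5.png

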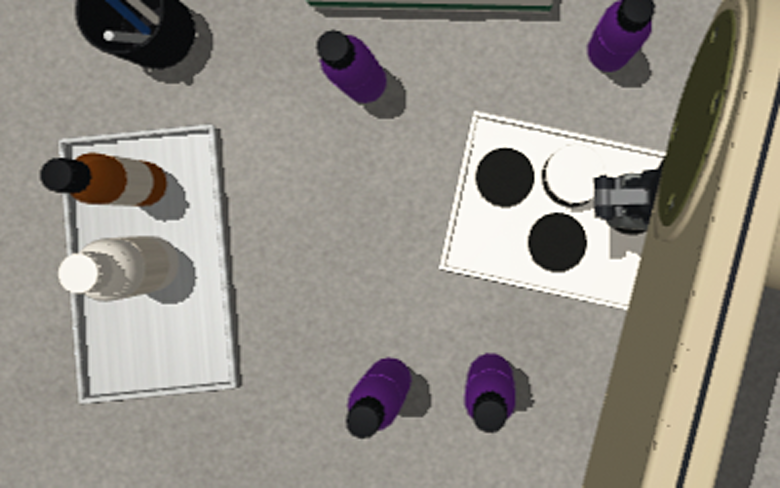

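Slim and round bottles stand upright in the steel tray (crop 130,180 and 140,268). The jar hasn't moved, and the gripper is over the square cap. I'll descend.

>>> move_arm --rows '[[[0,0,0.006,0,0,0],[0,0,0.02,0,0,0],[0,0,0.036,0,0,0],[0,0,0.052,0,0,0],[0,0,0.068,0,0,0],[0,0,0.084,0,0,0],[0,0,0.096,0,0,0],[0,0,0.103,0,0,0],[0,0,0.105,0,0,0],[0,0,0.105,0,0,0]]]'

```text
time: 23.85
tool_pos: [543.5, -114.3, 130.9]
tcp_rot: [-180.0, 0.0, -180.0]
ft_force: [0.2, -0.1, 0.8]
finger_gap: 55.7
```

>>> move_arm --rows '[[[0,0,0,0,0,0],[0,0,0,0,0,0],[0,0,0,0,0,0],[0,0,0,0,0,0],[0,0,0,0,0,0],[0,0,0,0,0,0],[0,0,0,0,0,0]]]' --grip 0.15

```text
time: 24.55
tool_pos: [544.1, -114.6, 131.9]
tcp_rot: [-180.0, 0.1, -180.0]
ft_force: [0.7, -1.9, 6.2]
finger_gap: 32.0
```

>>> move_arm --rows '[[[0,0,-0.002,0,0,0],[0,0,-0.006,0,0,0],[0,0,-0.014,0,0,0],[0,0,-0.026,0,0,0],[0,0,-0.04,0,0,0],[0,0,-0.056,0,0,0],[0,0,-0.072,0,0,0],[0,0,-0.086,0,0,0],[0,0,-0.096,0,0,0],[0,0,-0.1,0,0,0],[0,0,-0.1,0,0,0]]]'

```text
time: 25.65
tool_pos: [543.7, -114.3, 231.4]
tcp_rot: [-180.0, 0.1, -180.0]
ft_force: [0.8, 0.2, -2.7]
finger_gap: 32.3
```

>>> move_arm --rows '[[[0.001,0.004,0,0,0,0],[0.004,0.016,0,0,0,0],[0.009,0.035,0,0,0,0],[0.016,0.06,0,0,0,0],[0.023,0.088,0,0,0,0],[0.031,0.118,0,0,0,0],[0.04,0.15,0,0,0,0],[0.048,0.182,0,0,0,0],[0.057,0.214,0,0,0,0],[0.065,0.246,0,0,0,0],[0.074,0.278,0,0,0,0],[0.082,0.31,0,0,0,0],[0.09,0.34,0,0,0,0],[0.098,0.368,0,0,0,0],[0.105,0.394,0,0,0,0],[0.111,0.416,0,0,0,0],[0.115,0.432,0,0,0,0],[0.117,0.44,0,0,0,0],[0.1175,0.442,0,0,0,0],[0.1175,0.442,0,0,0,0]]]'

```text
time: 27.65
tool_pos: [425.3, 327.6, 230.4]
tcp_rot: [-180.0, -0.0, -179.9]
ft_force: [0.3, 0.5, -1.9]
finger_gap: 32.0
```

>>> move_arm --rows '[[[0,0,0.004,0,0,0],[0,0,0.014,0,0,0],[0,0,0.028,0,0,0],[0,0,0.044,0,0,0],[0,0,0.06,0,0,0],[0,0,0.074,0,0,0],[0,0,0.085,0,0,0],[0,0,0.092,0,0,0],[0,0,0.096,0,0,0],[0,0,0.098,0,0,0],[0,0,0.0985,0,0,0],[0,0,0.0985,0,0,0]]]'

```text
time: 28.85
tool_pos: [426.0, 328.0, 132.9]
tcp_rot: [180.0, 0.0, -180.0]
ft_force: [0.5, 0.4, -2.6]
finger_gap: 31.9
```

>>> move_arm --rows '[[[0,0,0.0005,0,0,0],[0,0,0.001,0,0,0],[0,0,0.0015,0,0,0],[0,0,0.002,0,0,0],[0,0,0.0025,0,0,0],[0,0,0.0025,0,0,0]]]'

```text
time: 29.45
tool_pos: [426.2, 328.0, 130.9]
tcp_rot: [180.0, 0.1, -180.0]
ft_force: [-1.0, -2.3, 6.3]
finger_gap: 32.2
```

Release, rise, and head for the jar at (569.5,-59.5) with the jaws wider.

>>> move_arm --rows '[[[0,0,0,0,0,0],[0,0,0,0,0,0],[0,0,0,0,0,0],[0,0,0,0,0,0],[0,0,0,0,0,0],[0,0,-0.004,0,0,0],[0,0,-0.016,0,0,0],[0,0,-0.034,0,0,0],[0,0,-0.054,0,0,0],[0,0,-0.074,0,0,0],[0,0,-0.09,0,0,0],[0,0,-0.098,0,0,0],[0,0,-0.1,0,0,0],[0,0,-0.1,0,0,0]]]' --grip 0.65

```text
time: 30.85
tool_pos: [425.6, 327.7, 229.6]
tcp_rot: [-180.0, -0.0, -180.0]
ft_force: [0.3, -0.2, -0.6]
finger_gap: 55.4
```

```bash
python3 - <<'E'
from h import *
import cv2
for n in("top","side"):
    s=viewer.snapshot(n);im=s["color"];cv2.imwrite(f"pics/b_{n}.png",im[:,:,::-1])
    # dark pads
    hsv=cv2.cvtColor(im,cv2.COLOR_RGB2GRAY)
    m=(hsv<45).astype(np.uint8)
    k,l,st,ce=cv2.connectedComponentsWithStats(m)
    for i in range(1,k):
        if 150<st[i,4]<1500:
            p=ray(s,ce[i],4)
            if 440<p[0]<640 and -170<p[1]<60: print(n,"pad",p.round(1),st[i].tolist(),ce[i].round(1))
E
```

```text
top pad [572.    1.3] [304, 226, 30, 30, 676] [318.6 240.4]
top pad [ 543.3 -116.6] [369, 240, 30, 30, 685] [383.5 254.4]
top pad [509.9 -46. ] [331, 259, 30, 30, 680] [345.4 273.7]
side pad [ 532.6 -114.4] [334, 215, 15, 16, 181] [340.5 223.3]
side pad [509.6 -44.7] [339, 237, 28, 18, 395] [352.3 245.6]
side pad [571.6   2.4] [305, 252, 29, 19, 437] [319.2 260.7]
```

View pics/b_top.png

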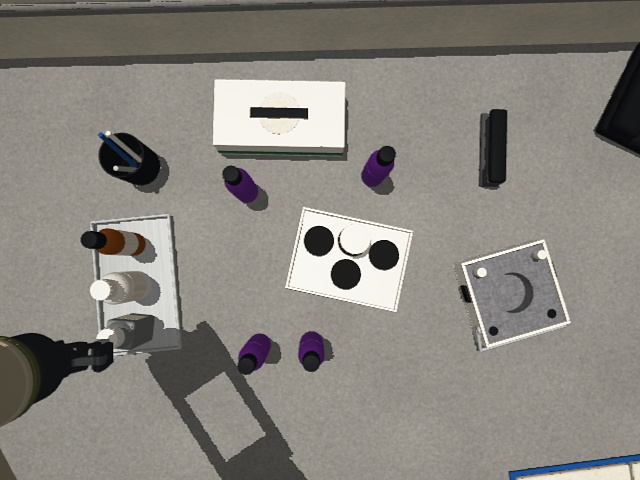

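View pics/b_side.png

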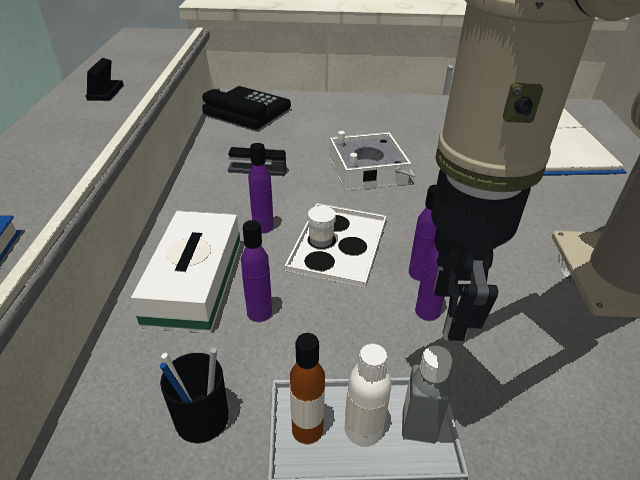

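```bash
python3 - <<'E'
from h import *
s=viewer.snapshot("top");S=viewer.snapshot("side")
print(ray(s,(512.5,292.3),45), ray(S,((557.5)/4-.5+230,(117.5)/3.4-.5+120),45))
def g(c): return ((c[0]+.5)/4-.5+230,(c[1]+.5)/3.4-.5+120)
P=np.array([ray(S,g(c),56) for c in((402,62),(637,44),(722,148),(470,170))]);print(P.round(1),P.mean(0))
# lid in side
a=(320,212.5);print(ray(S,a,70))
E
python3 shot.py side 290 430 120 260 a6
```

```text
[ 471.07824045 -332.23215076] [ 469.77308751 -328.52092024]
[[ 561.  -380.7]
 [ 418.5 -417.2]
 [ 381.5 -274.2]
 [ 521.1 -238.2]] [ 470.53467366 -327.55214269]
[573.36666977 -58.88861965]
```

View pics/a6.png

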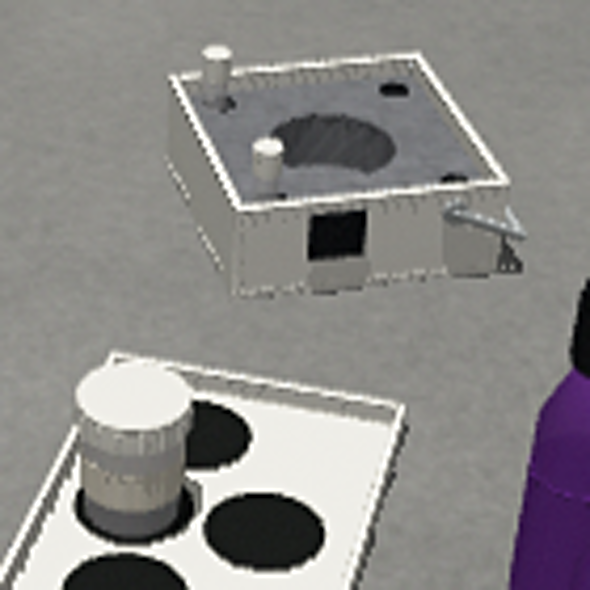

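>>> move_arm --rows '[[[-0.002,-0.006,0,0,0,0],[-0.008,-0.022,0,0,0,0],[-0.017,-0.046,0,0,0,0],[-0.027,-0.073,0,0,0,0],[-0.038,-0.101,0,0,0,0],[-0.048,-0.129,0,0,0,0],[-0.058,-0.157,0,0,0,0],[-0.069,-0.185,0,0,0,0],[-0.079,-0.213,0,0,0,0],[-0.09,-0.241,0,0,0,0],[-0.1,-0.269,0,0,0,0],[-0.11,-0.297,0,0,0,0],[-0.121,-0.325,0,0,0,0],[-0.13,-0.35,0,0,0,0],[-0.138,-0.371,0,0,0,0],[-0.142,-0.383,0,0,0,0],[-0.144,-0.387,0,0,0,0],[-0.144,-0.387,0,0,0,0]]]' --grip 0.9

```text
time: 32.9
tool_pos: [569.8, -59.3, 229.6]
tcp_rot: [180.0, -0.0, 180.0]
ft_force: [-0.4, -0.4, -0.1]
finger_gap: 76.6
```

>>> move_arm --rows '[[[0,0,0.006,0,0,0],[0,0,0.02,0,0,0],[0,0,0.038,0,0,0],[0,0,0.056,0,0,0],[0,0,0.074,0,0,0],[0,0,0.09,0,0,0],[0,0,0.1,0,0,0],[0,0,0.1,0,0,0]]]'

```text
time: 33.7
tool_pos: [568.4, -58.6, 127.4]
tcp_rot: [180.0, -0.2, -179.9]
ft_force: [-0.8, 0.2, -0.6]
finger_gap: 77.0
```

```bash
python3 shot.py side 250 400 120 290 a7
```

```text
(no output)
```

View pics/a7.png

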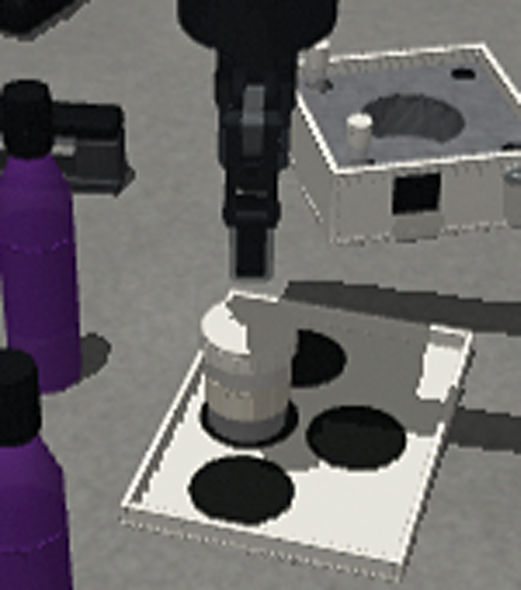

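>>> move_arm --rows '[[[0,0,0.006,0,0,0],[0,0,0.02,0,0,0],[0,0,0.036,0,0,0],[0,0,0.052,0,0,0],[0,0,0.066,0,0,0],[0,0,0.076,0,0,0],[0,0,0.081,0,0,0],[0,0,0.081,0,0,0],[0,0,0.081,0,0,0]]]'

```text
time: 34.65
tool_pos: [570.3, -59.3, 49.2]
tcp_rot: [-180.0, 0.0, -180.0]
ft_force: [-0.0, 0.4, 0.3]
finger_gap: 77.0
```

>>> move_arm --rows '[[[0,0,0,0,0,0],[0,0,0,0,0,0],[0,0,0,0,0,0],[0,0,0,0,0,0],[0,0,0,0,0,0],[0,0,0,0,0,0],[0,0,0,0,0,0]]]' --grip 0.4

```text
time: 35.35
tool_pos: [570.7, -59.4, 49.8]
tcp_rot: [-180.0, 0.1, -180.0]
ft_force: [0.2, -0.3, 5.5]
finger_gap: 51.1
```

>>> move_arm --rows '[[[0,0,-0.002,0,0,0],[0,0,-0.006,0,0,0],[0,0,-0.014,0,0,0],[0,0,-0.026,0,0,0],[0,0,-0.042,0,0,0],[0,0,-0.06,0,0,0],[0,0,-0.078,0,0,0],[0,0,-0.094,0,0,0],[0,0,-0.106,0,0,0],[0,0,-0.11,0,0,0],[0,0,-0.11,0,0,0]]]'

```text
time: 36.45
tool_pos: [570.3, -59.3, 159.6]
tcp_rot: [-180.0, 0.1, -180.0]
ft_force: [-0.3, 0.0, -0.7]
finger_gap: 51.2
```

>>> move_arm --rows '[[[0.001,-0.004,0,0,0,0],[0.005,-0.014,0,0,0,0],[0.011,-0.03,0,0,0,0],[0.018,-0.05,0,0,0,0],[0.026,-0.072,0,0,0,0],[0.035,-0.095,0,0,0,0],[0.043,-0.119,0,0,0,0],[0.052,-0.143,0,0,0,0],[0.061,-0.167,0,0,0,0],[0.069,-0.19,0,0,0,0],[0.078,-0.213,0,0,0,0],[0.085,-0.234,0,0,0,0],[0.092,-0.252,0,0,0,0],[0.097,-0.265,0,0,0,0],[0.099,-0.271,0,0,0,0],[0.099,-0.2715,0,0,0,0],[0.099,-0.2715,0,0,0,0]]]'

```text
time: 38.15
tool_pos: [471.0, -330.4, 158.6]
tcp_rot: [180.0, -0.0, -180.0]
ft_force: [0.0, -0.2, -1.0]
finger_gap: 51.2
```

```bash
python3 shot.py side 290 450 60 220 a8;python3 shot.py top 400 600 190 370 a9; python3 - <<'E'
from h import *
s=viewer.snapshot("side")
# project jar bottom centre directly vs well
p=sensors.sense()["tool_pos"];print(p)
E
```

```text
[ 471.3489379  -329.99215656  158.77720391]
```

View pics/a8.png

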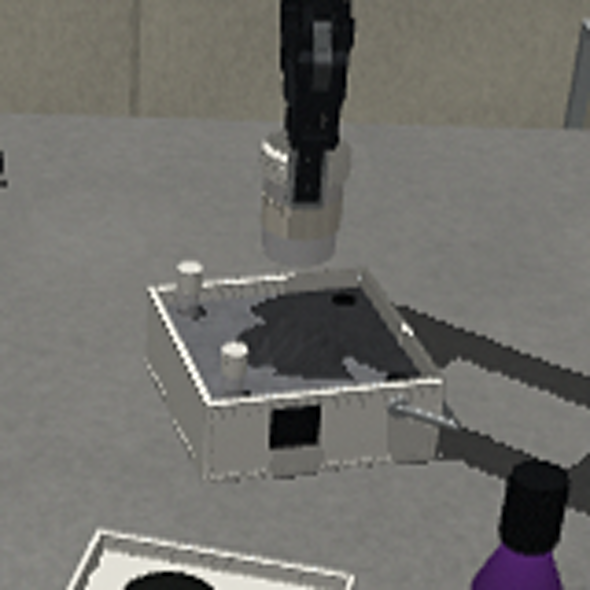

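The jar (crop 300,200) is upright over the carrier. I'll lower it into the well.

>>> move_arm --rows '[[[0,0,0.004,0,0,0],[0,0,0.014,0,0,0],[0,0,0.028,0,0,0],[0,0,0.044,0,0,0],[0,0,0.058,0,0,0],[0,0,0.07,0,0,0],[0,0,0.08,0,0,0],[0,0,0.087,0,0,0],[0,0,0.092,0,0,0],[0,0,0.096,0,0,0],[0,0,0.098,0,0,0],[0,0,0.098,0,0,0]]]'

```text
time: 39.5
tool_pos: [471.1, -330.8, 60.8]
tcp_rot: [-180.0, 0.0, -180.0]
ft_force: [0.1, -0.0, -1.0]
finger_gap: 50.7
```

>>> move_arm --rows '[[[0,0,0.0005,0,0,0],[0,0,0.001,0,0,0],[0,0,0.0015,0,0,0],[0,0,0.002,0,0,0],[0,0,0.0025,0,0,0],[0,0,0.0025,0,0,0]]]'

```text
time: 40.1
tool_pos: [470.9, -330.7, 58.2]
tcp_rot: [180.0, -0.0, -180.0]
ft_force: [-0.5, 1.2, -1.1]
finger_gap: 51.1
```

>>> move_arm --rows '[[[0,0,0.0005,0,0,0],[0,0,0.001,0,0,0],[0,0,0.0015,0,0,0],[0,0,0.0015,0,0,0]]]'

```text
time: 40.5
tool_pos: [471.3, -330.9, 57.9]
tcp_rot: [-180.0, 0.0, -180.0]
ft_force: [-3.1, 2.7, 9.2]
finger_gap: 51.1
```

>>> move_arm --rows '[[[0,0,0,0,0,0],[0,0,0,0,0,0],[0,0,0,0,0,0],[0,0,0,0,0,0],[0,0,0,0,0,0],[0,0,-0.004,0,0,0],[0,0,-0.016,0,0,0],[0,0,-0.034,0,0,0],[0,0,-0.06,0,0,0],[0,0,-0.09,0,0,0],[0,0,-0.12,0,0,0],[0,0,-0.145,0,0,0],[0,0,-0.162,0,0,0],[0,0,-0.17,0,0,0],[0,0,-0.17,0,0,0]]]' --grip 0.8

```text
time: 42.0
tool_pos: [471.7, -331.3, 228.9]
tcp_rot: [-179.9, 0.1, -180.0]
ft_force: [-0.0, -0.1, -0.4]
finger_gap: 68.2
```

```bash
python3 shot.py side 290 450 60 220 a10
```

```text
(no output)
```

View pics/a10.png

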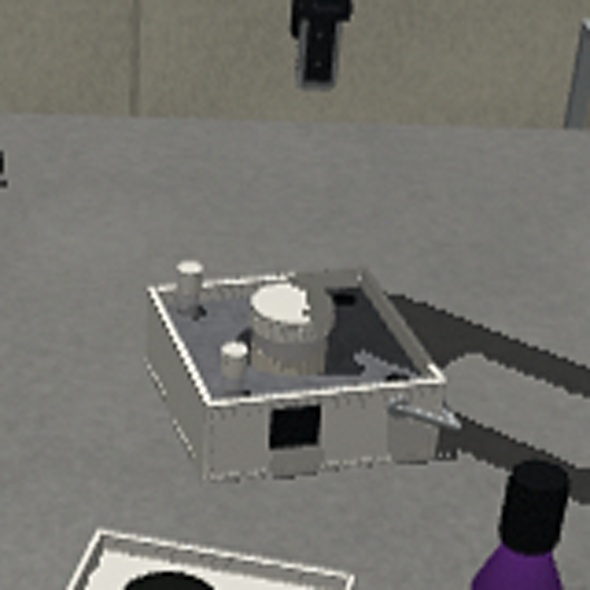

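The jar stands in the well (crop 290,330). Going back to the square bottle at (426,328).

>>> move_arm --rows '[[[0,0.008,0,0,0,0],[0.002,0.028,0,0,0,0],[0.004,0.056,0,0,0,0],[0.006,0.088,0,0,0,0],[0.008,0.122,0,0,0,0],[0.011,0.158,0,0,0,0],[0.013,0.194,0,0,0,0],[0.016,0.23,0,0,0,0],[0.018,0.266,0,0,0,0],[0.021,0.302,0,0,0,0],[0.023,0.338,0,0,0,0],[0.026,0.374,0,0,0,0],[0.028,0.41,0,0,0,0],[0.031,0.446,0,0,0,0],[0.033,0.482,0,0,0,0],[0.036,0.518,0,0,0,0],[0.038,0.554,0,0,0,0],[0.041,0.588,0,0,0,0],[0.043,0.616,0,0,0,0],[0.045,0.636,0,0,0,0]]]' --grip 0.65

```text
time: 44.05
tool_pos: [424.0, 306.9, 225.1]
tcp_rot: [-179.9, -0.1, -179.9]
ft_force: [0.4, -0.0, -0.6]
finger_gap: 55.7
```

>>> move_arm --rows '[[[0,0.013,0,0,0,0],[0,0.019,0,0,0,0],[0,0.022,0,0,0,0],[0,0.022,0,0,0,0],[0,0.022,0,0,0,0]]]'

```text
time: 44.55
tool_pos: [425.9, 326.5, 226.8]
tcp_rot: [-180.0, -0.0, 180.0]
ft_force: [0.1, -0.7, 0.3]
finger_gap: 55.6
```

>>> move_arm --rows '[[[0,0.001,0.006,0,0,0],[0,0.001,0.02,0,0,0],[0,0.001,0.036,0,0,0],[0,0.001,0.052,0,0,0],[0,0.001,0.068,0,0,0],[0,0.001,0.082,0,0,0],[0,0.001,0.091,0,0,0],[0,0.001,0.095,0,0,0],[0,0.001,0.0965,0,0,0],[0,0.001,0.0965,0,0,0]]]'

```text
time: 45.55
tool_pos: [426.0, 328.4, 130.7]
tcp_rot: [180.0, 0.0, -180.0]
ft_force: [-0.2, -0.5, -0.4]
finger_gap: 55.8
```

>>> move_arm --rows '[[[0,0,0,0,0,0],[0,0,0,0,0,0],[0,0,0,0,0,0],[0,0,0,0,0,0],[0,0,0,0,0,0],[0,0,0,0,0,0],[0,0,0,0,0,0]]]' --grip 0.15

```text
time: 46.25
tool_pos: [426.2, 328.4, 131.2]
tcp_rot: [180.0, 0.1, -180.0]
ft_force: [0.3, -1.4, 6.6]
finger_gap: 32.2
```

>>> move_arm --rows '[[[0,0,-0.002,0,0,0],[0,0,-0.006,0,0,0],[0,0,-0.014,0,0,0],[0,0,-0.026,0,0,0],[0,0,-0.04,0,0,0],[0,0,-0.056,0,0,0],[0,0,-0.072,0,0,0],[0,0,-0.086,0,0,0],[0,0,-0.096,0,0,0],[0,0,-0.1,0,0,0],[0,0,-0.1,0,0,0]]]'

```text
time: 47.35
tool_pos: [425.9, 328.4, 230.9]
tcp_rot: [180.0, 0.0, -180.0]
ft_force: [0.6, -0.2, -2.2]
finger_gap: 32.5
```

>>> move_arm --rows '[[[-0.001,-0.004,0,0,0,0],[-0.004,-0.016,0,0,0,0],[-0.009,-0.035,0,0,0,0],[-0.016,-0.06,0,0,0,0],[-0.023,-0.088,0,0,0,0],[-0.031,-0.118,0,0,0,0],[-0.04,-0.15,0,0,0,0],[-0.048,-0.182,0,0,0,0],[-0.057,-0.214,0,0,0,0],[-0.065,-0.246,0,0,0,0],[-0.074,-0.278,0,0,0,0],[-0.082,-0.31,0,0,0,0],[-0.09,-0.34,0,0,0,0],[-0.098,-0.368,0,0,0,0],[-0.105,-0.394,0,0,0,0],[-0.111,-0.416,0,0,0,0],[-0.115,-0.432,0,0,0,0],[-0.117,-0.44,0,0,0,0],[-0.1175,-0.4425,0,0,0,0],[-0.1175,-0.4425,0,0,0,0]]]'

```text
time: 49.35
tool_pos: [543.2, -113.9, 230.1]
tcp_rot: [180.0, -0.0, -180.0]
ft_force: [-0.1, 0.3, -2.0]
finger_gap: 32.0
```

>>> move_arm --rows '[[[0,0,0.004,0,0,0],[0,0,0.014,0,0,0],[0,0,0.028,0,0,0],[0,0,0.044,0,0,0],[0,0,0.06,0,0,0],[0,0,0.074,0,0,0],[0,0,0.084,0,0,0],[0,0,0.09,0,0,0],[0,0,0.094,0,0,0],[0,0,0.096,0,0,0],[0,0,0.096,0,0,0],[0,0,0.096,0,0,0]]]'

```text
time: 50.55
tool_pos: [543.8, -114.4, 135.0]
tcp_rot: [-180.0, 0.1, -180.0]
ft_force: [0.5, -0.3, -1.9]
finger_gap: 32.2
```

>>> move_arm --rows '[[[0,0,0.0005,0,0,0],[0,0,0.001,0,0,0],[0,0,0.0015,0,0,0],[0,0,0.002,0,0,0],[0,0,0.0025,0,0,0],[0,0,0.003,0,0,0],[0,0,0.003,0,0,0]]]'

```text
time: 51.25
tool_pos: [543.9, -114.4, 132.2]
tcp_rot: [-180.0, 0.1, -180.0]
ft_force: [-1.7, 0.3, 4.9]
finger_gap: 32.7
```

Contact. Release, rise, and go to the round bottle at (500.6,333.9).

>>> move_arm --rows '[[[0,0,0,0,0,0],[0,0,0,0,0,0],[0,0,0,0,0,0],[0,0,0,0,0,0],[0,0,0,0,0,0],[0,0,-0.004,0,0,0],[0,0,-0.016,0,0,0],[0,0,-0.034,0,0,0],[0,0,-0.054,0,0,0],[0,0,-0.074,0,0,0],[0,0,-0.09,0,0,0],[0,0,-0.098,0,0,0],[0,0,-0.1,0,0,0],[0,0,-0.1,0,0,0]]]' --grip 0.65

```text
time: 52.65
tool_pos: [543.3, -114.2, 231.1]
tcp_rot: [180.0, -0.0, -180.0]
ft_force: [-0.5, 0.3, 0.1]
finger_gap: 55.3
```

>>> move_arm --rows '[[[0.001,0.006,0,0,0,0],[0.002,0.024,0,0,0,0],[0.005,0.05,0,0,0,0],[0.008,0.08,0,0,0,0],[0.011,0.111,0,0,0,0],[0.014,0.142,0,0,0,0],[0.017,0.173,0,0,0,0],[0.02,0.204,0,0,0,0],[0.023,0.235,0,0,0,0],[0.026,0.266,0,0,0,0],[0.029,0.297,0,0,0,0],[0.032,0.328,0,0,0,0],[0.035,0.359,0,0,0,0],[0.038,0.39,0,0,0,0],[0.041,0.418,0,0,0,0],[0.043,0.437,0,0,0,0],[0.043,0.446,0,0,0,0],[0.043,0.448,0,0,0,0],[0.043,0.448,0,0,0,0]]]'

```text
time: 54.55
tool_pos: [500.0, 333.3, 230.7]
tcp_rot: [-180.0, -0.0, -180.0]
ft_force: [0.4, -0.6, -0.2]
finger_gap: 55.5
```

```bash
python3 - <<'E'
from h import *
import cv2
for n in("top","side"):
    s=viewer.snapshot(n);im=s["color"];cv2.imwrite(f"pics/d_{n}.png",im[:,:,::-1])
a=cv2.imread("pics/d_top.png")
cv2.imwrite("pics/d1.png",cv2.resize(a[195:320,275:425],None,fx=5,fy=4.8,interpolation=cv2.INTER_CUBIC))
E
```

```text
(no output)
```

View pics/d1.png

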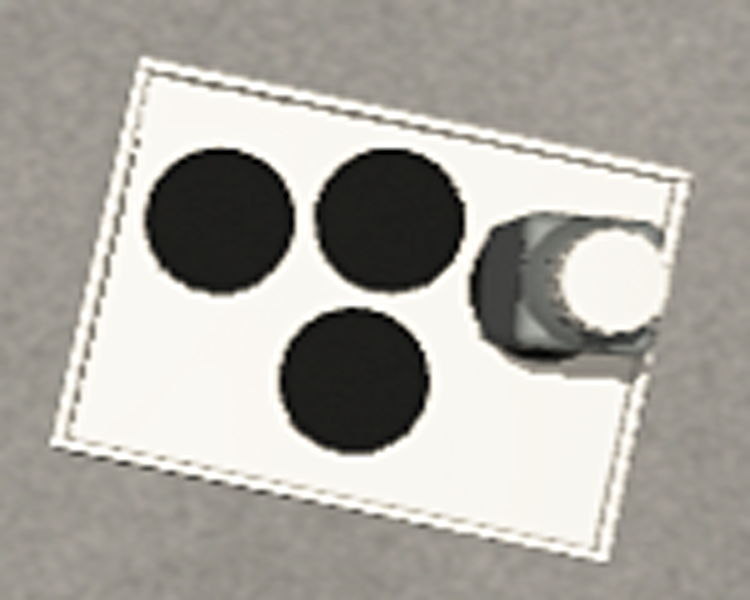

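View pics/d_side.png

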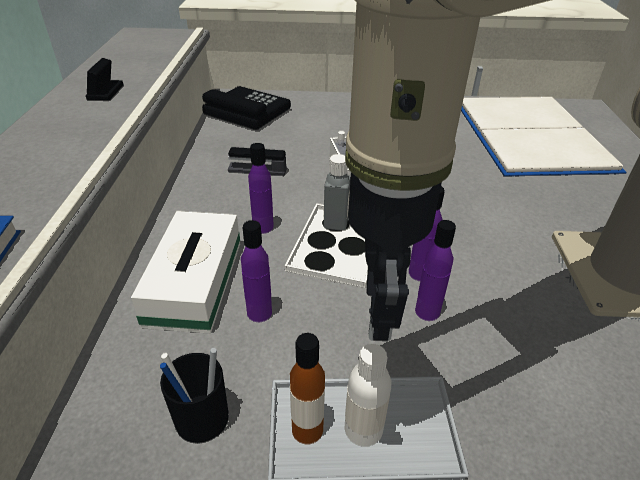

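The square bottle is back exactly as in the first crop: cap at (614,279) in both. I'll descend on the round bottle.

>>> move_arm --rows '[[[0,0,0.006,0,0,0],[0,0,0.02,0,0,0],[0,0,0.036,0,0,0],[0,0,0.052,0,0,0],[0,0,0.068,0,0,0],[0,0,0.08,0,0,0],[0,0,0.089,0,0,0],[0,0,0.0935,0,0,0],[0,0,0.0945,0,0,0],[0,0,0.0945,0,0,0]]]'

```text
time: 55.65
tool_pos: [500.5, 334.0, 137.3]
tcp_rot: [180.0, 0.0, -180.0]
ft_force: [-0.3, -0.1, 0.9]
finger_gap: 55.5
```

>>> move_arm --rows '[[[0,0,0,0,0,0],[0,0,0,0,0,0],[0,0,0,0,0,0],[0,0,0,0,0,0],[0,0,0,0,0,0],[0,0,0,0,0,0],[0,0,0,0,0,0]]]' --grip 0.15

```text
time: 56.35
tool_pos: [500.7, 334.0, 137.7]
tcp_rot: [180.0, 0.1, -180.0]
ft_force: [-0.6, -1.0, 5.4]
finger_gap: 30.4
```

>>> move_arm --rows '[[[0,0,-0.002,0,0,0],[0,0,-0.006,0,0,0],[0,0,-0.014,0,0,0],[0,0,-0.026,0,0,0],[0,0,-0.04,0,0,0],[0,0,-0.056,0,0,0],[0,0,-0.072,0,0,0],[0,0,-0.086,0,0,0],[0,0,-0.096,0,0,0],[0,0,-0.1,0,0,0],[0,0,-0.1,0,0,0]]]'

```text
time: 57.45
tool_pos: [500.5, 333.9, 237.5]
tcp_rot: [180.0, 0.1, -180.0]
ft_force: [0.1, -0.5, -2.3]
finger_gap: 30.1
```

>>> move_arm --rows '[[[0,-0.004,0,0,0,0],[0,-0.014,0,0,0,0],[-0.001,-0.03,0,0,0,0],[-0.001,-0.052,0,0,0,0],[-0.002,-0.077,0,0,0,0],[-0.003,-0.103,0,0,0,0],[-0.003,-0.13,0,0,0,0],[-0.004,-0.157,0,0,0,0],[-0.005,-0.184,0,0,0,0],[-0.006,-0.211,0,0,0,0],[-0.006,-0.238,0,0,0,0],[-0.007,-0.265,0,0,0,0],[-0.008,-0.292,0,0,0,0],[-0.009,-0.317,0,0,0,0],[-0.009,-0.34,0,0,0,0],[-0.01,-0.357,0,0,0,0],[-0.01,-0.37,0,0,0,0],[-0.01,-0.376,0,0,0,0],[-0.01,-0.378,0,0,0,0],[-0.01,-0.378,0,0,0,0]]]'

```text
time: 59.45
tool_pos: [510.3, -44.1, 236.7]
tcp_rot: [180.0, -0.0, -180.0]
ft_force: [0.6, 0.4, -1.7]
finger_gap: 29.8
```

>>> move_arm --rows '[[[0,0,0.004,0,0,0],[0,0,0.014,0,0,0],[0,0,0.028,0,0,0],[0,0,0.044,0,0,0],[0,0,0.06,0,0,0],[0,0,0.074,0,0,0],[0,0,0.084,0,0,0],[0,0,0.09,0,0,0],[0,0,0.094,0,0,0],[0,0,0.096,0,0,0],[0,0,0.096,0,0,0],[0,0,0.096,0,0,0]]]'

```text
time: 60.65
tool_pos: [510.8, -44.4, 141.4]
tcp_rot: [-180.0, 0.1, -180.0]
ft_force: [-0.1, -0.1, -2.1]
finger_gap: 30.2
```

>>> move_arm --rows '[[[0,0,0.0005,0,0,0],[0,0,0.001,0,0,0],[0,0,0.0015,0,0,0],[0,0,0.002,0,0,0],[0,0,0.0025,0,0,0],[0,0,0.003,0,0,0],[0,0,0.003,0,0,0]]]'

```text
time: 61.35
tool_pos: [510.9, -44.3, 138.8]
tcp_rot: [-180.0, 0.1, -180.0]
ft_force: [-2.8, -0.3, 4.9]
finger_gap: 30.1
```

>>> move_arm --rows '[[[0,0,0,0,0,0],[0,0,0,0,0,0],[0,0,0,0,0,0],[0,0,0,0,0,0],[0,0,0,0,0,0],[0,0,-0.004,0,0,0],[0,0,-0.016,0,0,0],[0,0,-0.034,0,0,0],[0,0,-0.054,0,0,0],[0,0,-0.074,0,0,0],[0,0,-0.09,0,0,0],[0,0,-0.098,0,0,0],[0,0,-0.1,0,0,0],[0,0,-0.1,0,0,0]]]' --grip 0.65

```text
time: 62.75
tool_pos: [510.3, -44.2, 237.6]
tcp_rot: [180.0, -0.0, -180.0]
ft_force: [-0.1, 0.1, -0.9]
finger_gap: 55.4
```

>>> move_arm --rows '[[[-0.001,0.006,0,0,0,0],[-0.004,0.022,0,0,0,0],[-0.008,0.046,0,0,0,0],[-0.012,0.073,0,0,0,0],[-0.017,0.101,0,0,0,0],[-0.022,0.129,0,0,0,0],[-0.027,0.157,0,0,0,0],[-0.032,0.185,0,0,0,0],[-0.036,0.213,0,0,0,0],[-0.041,0.241,0,0,0,0],[-0.046,0.269,0,0,0,0],[-0.05,0.297,0,0,0,0],[-0.055,0.325,0,0,0,0],[-0.06,0.35,0,0,0,0],[-0.063,0.37,0,0,0,0],[-0.065,0.381,0,0,0,0],[-0.065,0.3835,0,0,0,0],[-0.065,0.3835,0,0,0,0]]]'

```text
time: 64.55
tool_pos: [574.8, 339.1, 237.1]
tcp_rot: [-180.0, -0.1, -180.0]
ft_force: [0.6, -0.7, 0.2]
finger_gap: 55.5
```

>>> move_arm --rows '[[[0,0,0.006,0,0,0],[0,0,0.018,0,0,0],[0,0,0.032,0,0,0],[0,0,0.046,0,0,0],[0,0,0.06,0,0,0],[0,0,0.071,0,0,0],[0,0,0.077,0,0,0],[0,0,0.079,0,0,0],[0,0,0.079,0,0,0]]]'

```text
time: 65.45
tool_pos: [575.2, 339.4, 158.8]
tcp_rot: [180.0, 0.0, -180.0]
ft_force: [-0.4, 0.6, 0.5]
finger_gap: 55.3
```

>>> move_arm --rows '[[[0,0,0,0,0,0],[0,0,0,0,0,0],[0,0,0,0,0,0],[0,0,0,0,0,0],[0,0,0,0,0,0],[0,0,0,0,0,0],[0,0,0,0,0,0],[0,0,0,0,0,0]]]' --grip 0.1

```text
time: 66.25
tool_pos: [575.7, 339.5, 159.8]
tcp_rot: [180.0, 0.1, -180.0]
ft_force: [-0.8, -1.5, 5.2]
finger_gap: 24.2
```

>>> move_arm --rows '[[[0,0,-0.002,0,0,0],[0,0,-0.006,0,0,0],[0,0,-0.014,0,0,0],[0,0,-0.026,0,0,0],[0,0,-0.04,0,0,0],[0,0,-0.056,0,0,0],[0,0,-0.072,0,0,0],[0,0,-0.086,0,0,0],[0,0,-0.096,0,0,0],[0,0,-0.1,0,0,0],[0,0,-0.1,0,0,0]]]'

```text
time: 67.35
tool_pos: [575.4, 339.4, 259.5]
tcp_rot: [180.0, 0.1, -180.0]
ft_force: [0.0, -1.1, -2.1]
finger_gap: 24.2
```

>>> move_arm --rows '[[[0,-0.004,0,0,0,0],[0,-0.013,0,0,0,0],[0,-0.028,0,0,0,0],[0.001,-0.048,0,0,0,0],[0.001,-0.07,0,0,0,0],[0.001,-0.093,0,0,0,0],[0.002,-0.117,0,0,0,0],[0.002,-0.141,0,0,0,0],[0.002,-0.165,0,0,0,0],[0.002,-0.189,0,0,0,0],[0.003,-0.213,0,0,0,0],[0.003,-0.237,0,0,0,0],[0.003,-0.26,0,0,0,0],[0.004,-0.282,0,0,0,0],[0.004,-0.302,0,0,0,0],[0.004,-0.318,0,0,0,0],[0.004,-0.33,0,0,0,0],[0.004,-0.336,0,0,0,0],[0.004,-0.337,0,0,0,0],[0.004,-0.337,0,0,0,0]]]'

```text
time: 69.35
tool_pos: [571.3, 2.6, 258.7]
tcp_rot: [180.0, -0.0, -180.0]
ft_force: [-1.0, -0.2, -0.1]
finger_gap: 24.2
```

>>> move_arm --rows '[[[0,0,0.004,0,0,0],[0,0,0.014,0,0,0],[0,0,0.028,0,0,0],[0,0,0.044,0,0,0],[0,0,0.06,0,0,0],[0,0,0.074,0,0,0],[0,0,0.084,0,0,0],[0,0,0.09,0,0,0],[0,0,0.094,0,0,0],[0,0,0.096,0,0,0],[0,0,0.096,0,0,0],[0,0,0.096,0,0,0]]]'

```text
time: 70.55
tool_pos: [571.8, 2.3, 163.5]
tcp_rot: [-180.0, 0.1, -180.0]
ft_force: [0.6, -0.3, -1.4]
finger_gap: 24.3
```

>>> move_arm --rows '[[[0,0,0.0005,0,0,0],[0,0,0.001,0,0,0],[0,0,0.0015,0,0,0],[0,0,0.002,0,0,0],[0,0,0.0025,0,0,0],[0,0,0.003,0,0,0],[0,0,0.003,0,0,0]]]'

```text
time: 71.25
tool_pos: [571.9, 2.3, 160.8]
tcp_rot: [-180.0, 0.1, -180.0]
ft_force: [-1.6, -0.2, 4.7]
finger_gap: 24.6
```

Contact at the home pose. Release, rise, then move clear so the top camera sees everything.

>>> move_arm --rows '[[[0,0,0,0,0,0],[0,0,0,0,0,0],[0,0,0,0,0,0],[0,0,0,0,0,0],[0,0,0,0,0,0],[0,0,-0.004,0,0,0],[0,0,-0.016,0,0,0],[0,0,-0.034,0,0,0],[0,0,-0.054,0,0,0],[0,0,-0.074,0,0,0],[0,0,-0.09,0,0,0],[0,0,-0.098,0,0,0],[0,0,-0.1,0,0,0],[0,0,-0.1,0,0,0]]]' --grip 0.65

```text
time: 72.65
tool_pos: [571.3, 2.3, 259.6]
tcp_rot: [180.0, -0.0, -180.0]
ft_force: [-0.9, 0.3, -0.2]
finger_gap: 55.8
```

>>> move_arm --rows '[[[0.003,0.006,0,0,0,0],[0.012,0.022,0,0,0,0],[0.026,0.048,0,0,0,0],[0.042,0.078,0,0,0,0],[0.058,0.108,0,0,0,0],[0.074,0.138,0,0,0,0],[0.09,0.168,0,0,0,0],[0.106,0.198,0,0,0,0],[0.122,0.228,0,0,0,0],[0.138,0.258,0,0,0,0],[0.154,0.288,0,0,0,0],[0.17,0.318,0,0,0,0],[0.184,0.345,0,0,0,0],[0.194,0.364,0,0,0,0],[0.199,0.374,0,0,0,0],[0.2,0.376,0,0,0,0],[0.2,0.376,0,0,0,0],[0.2,0.376,0,0,0,0]]]'

```text
time: 74.45
tool_pos: [371.5, 377.5, 259.7]
tcp_rot: [-180.0, 0.0, 180.0]
ft_force: [0.7, -0.5, 1.0]
finger_gap: 55.4
```

```bash
python3 - <<'E'
from h import *
import cv2
for n in("top","side"):
    s=viewer.snapshot(n);im=s["color"];cv2.imwrite(f"pics/e_{n}.png",im[:,:,::-1])
a=cv2.imread("pics/e_top.png")
cv2.imwrite("pics/e1.png",cv2.resize(a[195:320,275:425],None,fx=5,fy=4.8,interpolation=cv2.INTER_CUBIC))
b=cv2.imread("pics/top0.png");d=np.abs(a.astype(int)-b).max(2)[195:320,275:425]>40
ys,xs=np.nonzero(d);print(d.sum(),xs.min()+275,xs.max()+275)
E
```

```text
928 306 406
```

View pics/e_top.png

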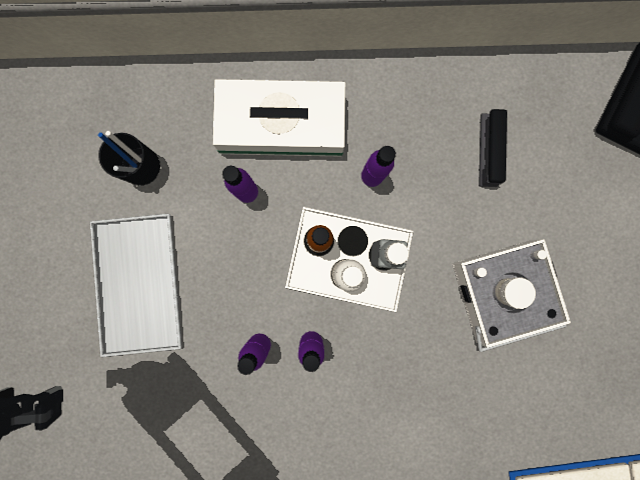

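View pics/e1.png

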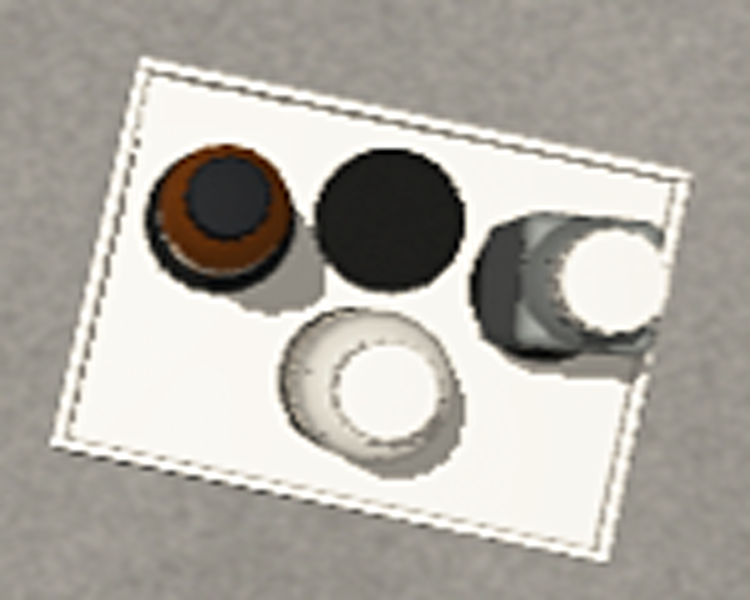

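View pics/e_side.png

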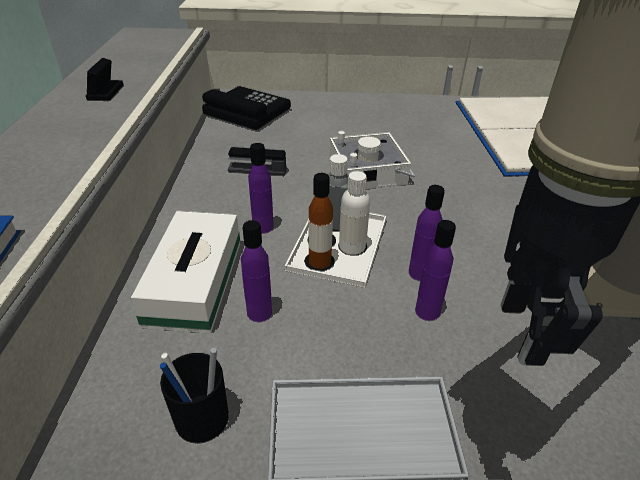

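The bottles match the first picture to within about 0.3 px: slim cap (319,240), round (352,277), square (397,252). The jar sits in the well (top 516,292), nothing else has moved, and the gripper is clear.

```bash
python3 -c "
from bench import hand_in
print(hand_in())"
```

```text
the job is handed in; nothing more can be done
None
```

The job is done and handed in at about 75 s of the 144 s allowed. I moved the slim, round and square bottles onto the steel tray while the jar stayed put. Then I stood the jar in the carrier's well and set the square, round and slim bottles back on their own pads.

- **Placement:** everything was lowered to light contact (under 10 N) before release.
- **Bottles:** in the last top view they stand upright, with the caps within about half a pixel (roughly 1 mm) of the first picture.
- **Jar:** it stands upright in the well.
- **Bystanders:** the glove box, pen cup, stapler and purple bottles look unmoved by eye.
- **Disagreement:** the two cameras put the carrier's centre about 4–5 mm apart in y. I aimed between them, within the well's 13 mm clearance.

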